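# Refit the handle on the hand-feed unit

### The arm

A 6-joint arm with a two-finger parallel gripper is mounted at the origin on a cart in front of the work surface, level with it; the furniture and walls round the work are solid. World frame = base frame: x ahead of the robot, y to its left, z up, the work surface at z = 0. Lengths are in m, angles in rad, forces in N, time in s.
With the tool pointing down it reaches from about 0.3 to 0.775 m from the base axis. Payload 14.6 kg.
Tool frame: the origin (TCP) lies at the very end of the fingers, on their centre line; the grasp point (between the pads) lies 19 mm behind it; z points along the fingers, y is the direction in which the jaws open and shut (so a half turn about z gives the same grasp; the last joint's range is limited). The gripper opens to 94 mm and grips with 3 to 60 N. Pads are 16 mm wide; open, the fingers measure 119 mm over their backs; the gripper's body (75 mm by 177 mm) begins 78 mm behind the grasp point.
Start: joints at [1.046, 0.3, 1.521, -0, 1.321, -0.067], TCP at [0.243, 0.493, 0.205] pointing down, gripper open.
Joint ranges: [-3.03, 3.03], [-0.79, 2.21], [0.23, 2.52], [-1.04, 4.18], [0, 3.07], [-2.55, 2.55]. Speed limits (rad/s): [2.22, 2.22, 2.57, 3.14, 3.14, 3.14].

### API

Orientations are given as [roll, pitch, yaw] about the fixed x, y, z axes, in that order (R = Rz(yaw) Ry(pitch) Rx(roll)).
In Python, from station import ctrl, eyes gives the robot as it stands.
- The arm moves only by the tool jog_arm, never from a script. Its argument "moves" is a list of rows, each a list of 3 entries, a list of its own where there are three numbers: the shift along the world's x, y, z in mm, then the turn, a rotation vector about the world's x, y, z in units of 5 degrees (1.0 is 5 degrees), then the finger opening in mm, from 0 to 94. In form: [[[tx, ty, tz], [wx, wy, wz], jaw], ...]. A call has 1 to 5 rows; each row is the pose to reach, as a shift and turn from the pose commanded when the call began; what a row does not reach only later rows make up. A row lasts 1/12 s, in which the tool goes at most 41.7 mm and 7.16 degrees, less where a joint would pass 70% of its speed; a pose out of reach is approached as far as the arm can. A call with a gripper value outside its range is refused whole. The fingers move at their own pace and stop on an object; "squeeze" is the grip in N (left out, the last holds). Time passes only in rows, so rows that repeat a pose let the fingers close. It gives the time, the measured TCP pose, the force and the opening at its end, in the units of the state.
- ctrl.get_obs(): the state, without advancing time (a new reading comes with each control period).
- eyes.camera(name): name is "scene" or "top" or "wrist"; returns a dict with "frame" (480x640x3 uint8, red, green, blue), "vertical_fov" (degrees; the focal length in pixels is half the picture's height over the tangent of half this angle, whatever the lens; pixels are square), "cx", "cy" (the principal point, pixels), "k1" (the pictures are not rectified: a ray, as slopes to the right and down, at radius r is drawn at 1 + k1 r^2 times it, then the intrinsics apply), "eye" and "attitude" of the camera in the world; the wrist camera has in their place "hand_eye" (4x4, takes a point from camera to tool coordinates, whose origin is the TCP and whose axes are the flange's). Camera axes: x right, y down, z forward; pixel columns grow to the right and rows downward; lengths in m; the calibration is good to about 2 mm. A picture is of the moment at which its call begins: read the wrist's pose just before it. There is no depth.
- ctrl.hand_in(): hands the job in, once; it reports no verdict.
The state is a dict: "time_s": time; "qpos": joint angles; "joint_vel": joint speeds; "tau": joint torques, N m; "ee_pos": TCP position; "eef_rot": TCP orientation; "force": force on the tool from outside, world axes, zero at the start; "moment": the same for the moment, N m; "grip_width": finger opening in m.
Only numpy, scipy, OpenCV 4.12 (cv2) and the standard library are available. Lean on these libraries where they do the work, as an engineer would, in place of code of your own. Each camera call takes 0.05 s, during which the arm holds its last target.

### The job

The two-armed handle has been taken off the grey hand-feed unit. Pick it up, put it onto the square shaft on top of the unit, turned so that its square bore matches the shaft, and seat it fully down and level on the round collar; then let go. Do not disturb the tray, the bottle or the step block beside the work.

Things in the scene. Friction and masses are not known exactly. Their poses are not given: they have to be found in the camera images.
- handle_mid (a point): Loose steel handle, 0.28 kg, standing on its square hub: 42 x 42 mm, 36 mm high, with a 25 x 25 mm square through bore, all sides parallel to the handle's x and y axes. A 12 mm round bar along x, at the hub's mid-height, ends in two black 22 mm balls; 142 mm overall. The bar does not cross the bore. Site: centre of the bore, 18 mm above the hub's underside; z up. Centre of mass here too.
- shaft_seat (a point): Centre of the upper face of the shaft's round collar (40 mm across), 60 mm above the worktop, on which the hub must sit. x and y are parallel to the sides of the square steel shaft, z is up along it. Above this face the 22 x 22 mm square rises 34 mm, then tapers over 6 mm to a 15 mm square end. The handle may go on any of the four ways round. The shaft turns stiffly (0.4 N m) and may turn.
- feed_unit: Grey hand-feed unit that carries the shaft, fixed to the worktop; base plate 100 x 86 mm, housing top 50 mm above the worktop (screw heads 53 mm, shaft bearing 56 mm), two black feed rolls on its -x side. Origin at the centre of its underside, below the shaft's axis. Left of the work (y above 0.1 m) a fixed lamp stand and its arm rise to 0.39 m: swing in above them.
- tray_reject: Bystander: small red open parts tray, 66 x 86 x 21 mm; origin at the centre of its underside. Leave it alone.
- flux_bottle: Bystander: small white bottle with red cap and spout, 33 mm across and 93 mm tall; origin at the centre of its underside. Leave it alone.
- gauge_block: Bystander: ground steel step block, 23 x 48 x 30 mm; origin at the centre of its underside. Leave it alone.
There are look-alikes about, which are no part of the job. Leave any orange look-alike of the part that bears handle_mid alone.

How it is judged:
At the end, for the whole second after the job is handed in: The hub sits on the collar: its centre is within 4 mm of the shaft's axis, its underside no more than 3.5 mm above the collar, the handle tilted less than 0.08 rad, its bore in line with the shaft's sides within 0.2 rad (any of the four ways round) (horizontal distance between handle_mid and shaft_seat below 0.004 m and z of handle_mid in the frame of shaft_seat between 0.015 and 0.0215 m and angle between handle_mid's own z axis and vertical below 0.08 rad and (angle between the x axis of handle_mid and the x axis of shaft_seat, either way round below 0.2 rad or angle between the x axis of handle_mid and the y axis of shaft_seat, either way round below 0.2 rad)); the robot touches nothing.
It fails at once if the red tray is moved more than 25 mm (distance of tray_reject from where it was at the start of the episode above 0.025 m).
It fails at once if the bottle is moved more than 25 mm or tipped over (distance of flux_bottle from where it was at the start of the episode above 0.025 m or angle between flux_bottle's own z axis and vertical above 0.5 rad).
It fails at once if the step block is moved more than 25 mm (distance of gauge_block from where it was at the start of the episode above 0.025 m).
It also fails if it takes over 48 s, if anything falls off the work surface, if the arm or the gripper's body presses on something with over 40 N, if the wrist force passes 120 N, or if a joint passes its speed limit or range.

## Working session

There is one attempt and no reset: what is moved stays moved. The work goes in short steps, Python scripts to look and compute and a tool call to move; the robot and the scene stay as the last step left them, time stands still between calls to the robot, and variables do not carry over. Pictures are saved under pics/ and viewed, and the job is handed in when it is done.

Besides the shell and the picture viewer there is one more tool, called after "Call:" as name(argument=value, ...), one argument or row to a line, values as JSON. jog_arm: Moves the arm, as the interface text tells. Its arguments: {"type":"object","properties":{"moves":{"type":"array","items":{"type":"array"}},"squeeze":{"type":"number"}},"required":["moves"]}

```bash
ls; mkdir -p pics
python3 - <<'E'
from station import ctrl, eyes
import cv2
print(ctrl.get_obs())
for n in ["scene","top","wrist"]:
    c=eyes.camera(n); print(n,{k:v for k,v in c.items() if k!="frame"})
    cv2.imwrite(f"pics/{n}0.png",c["frame"][:,:,::-1])
E
```

```text
pics
{'time_s': 0.0, 'qpos': array([ 1.04637582e+00,  3.00490009e-01,  1.52157120e+00,  4.45855187e-06,
        1.32070046e+00, -6.65758811e-02]), 'joint_vel': array([ 1.22692045e-03, -1.40491157e-03,  4.14332607e-05,  6.91483760e-04,
       -8.63522308e-04,  3.60419230e-03]), 'tau': array([-1.37037121e-03, -5.31809485e+01, -3.52743173e+01,  7.07437587e-02,
        2.44183384e-02, -1.60542487e-05]), 'ee_pos': array([0.24296818, 0.49313408, 0.20488014]), 'eef_rot': array([-3.14042651e+00, -8.20800432e-05,  2.68374687e+00]), 'force': array([-0.05606412, -0.89862392, -0.45136945]), 'moment': array([-0.01117341, -0.01285956, -0.020513  ]), 'grip_width': 0.09416847333988937}
scene {'vertical_fov': 48.7846957586898, 'cx': 319.9935255151817, 'cy': 241.66403236734303, 'k1': -0.13715658215669502, 'eye': array([ 1.03348435, -0.1841048 ,  0.93338592]), 'attitude': array([-2.62962489,  0.00399289,  1.22874768])}
top {'vertical_fov': 53.67880684635844, 'cx': 321.0288702661415, 'cy': 237.3722571266522, 'k1': 0.022262919149211344, 'eye': array([ 0.50469743, -0.03248752,  0.90042074]), 'attitude': array([-3.05790532,  0.00954276, -1.5482276 ])}
wrist {'vertical_fov': 60.448888344055675, 'cx': 318.6622867522708, 'cy': 237.8070257645902, 'k1': -0.010098159439966971, 'hand_eye': array([[-7.49008690e-04, -9.57268695e-01, -2.89199040e-01,
         8.27752351e-02],
       [ 9.99999704e-01, -7.68053103e-04, -4.76325147e-05,
        -2.23072500e-04],
       [-1.76523104e-04, -2.89198990e-01,  9.57268987e-01,
        -1.78934457e-01],
       [ 0.00000000e+00,  0.00000000e+00,  0.00000000e+00,
         1.00000000e+00]])}
```

View pics/scene0.png

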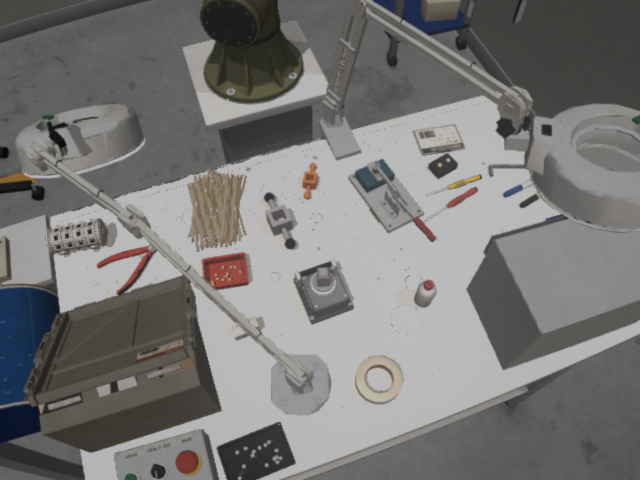

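View pics/top0.png

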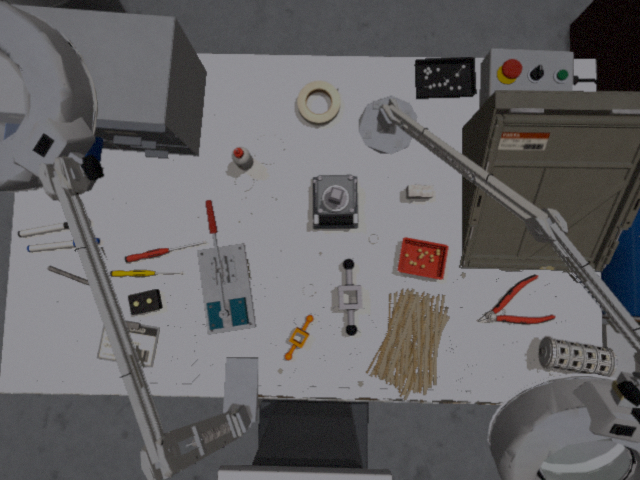

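View pics/wrist0.png

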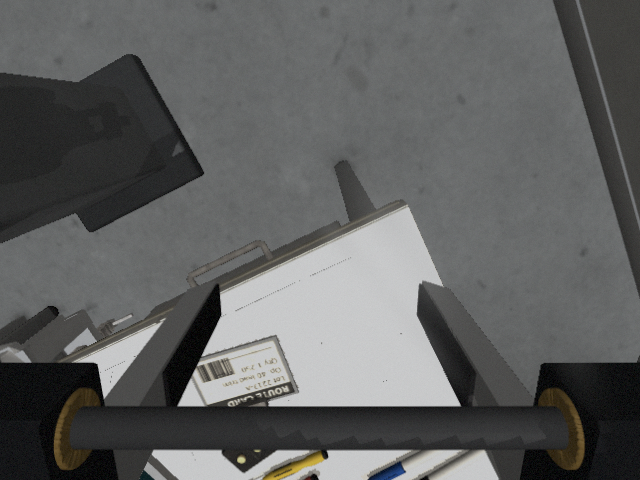

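The handle with black balls is at scene (280,220) and top (349,297). Its orange look-alike is at top (298,338), and I'll leave that alone. The feed unit is at top (336,200), the tray at (423,258), the bottle at (241,157) and the block at (419,192). Next I'll measure.

```bash
cat > h.py <<'E'
import numpy as np, cv2
from scipy.spatial.transform import Rotation as R
def cam_T(c, obs=None):
    T=np.eye(4)
    if "hand_eye" in c:
        B=np.eye(4);B[:3,:3]=R.from_euler('xyz',obs['eef_rot']).as_matrix();B[:3,3]=obs['ee_pos']
        return B@c['hand_eye']
    T[:3,:3]=R.from_euler('xyz',c['attitude']).as_matrix();T[:3,3]=c['eye'];return T
def foc(c): return 240/np.tan(np.radians(c['vertical_fov']/2))
def px2w(c,T,uv,z):
    f=foc(c); d=np.array([(uv[0]-c['cx'])/f,(uv[1]-c['cy'])/f]); s=d.copy()
    for _ in range(20): s=d/(1+c['k1']*(s@s))
    r=T[:3,:3]@np.array([s[0],s[1],1]); return T[:3,3]+r*(z-T[2,3])/r[2]
def w2px(c,T,p):
    q=T[:3,:3].T@(np.asarray(p,float)-T[:3,3]); s=q[:2]/q[2]; s=s*(1+c['k1']*(s@s)); return s*foc(c)+[c['cx'],c['cy']]
E
python3 - <<'E'
from station import ctrl, eyes
from h import *
c=eyes.camera("top");T=cam_T(c)
for n,uv,z in [("hub",(349,297),.036),("b1",(349,265),.018),("b2",(351,329),.018),("shaft",(336,197),.1),("collar",(337,202),.06),("bottle",(241,152),.09),("block",(419,192),.03),("tray",(423,258),.02),("lampR",(388,110),.05),("lampRelbow",(540,215),.3),("orange",(298,338),.02),("lampLjoint",(150,470),.3),("lampfoot",(240,380),.01)]:
    print(n,px2w(c,T,uv,z).round(3))
im=c["frame"][:,:,::-1]
cr=im[165:350,270:400]; cv2.imwrite("pics/crop1.png",cv2.resize(cr,None,fx=3.2,fy=3.2,interpolation=cv2.INTER_CUBIC)[:600])
c=eyes.camera("scene");im=c["frame"][:,:,::-1];cr=im[180:330,240:370]; cv2.imwrite("pics/crop2.png",cv2.resize(cr,None,fx=4,fy=4,interpolation=cv2.INTER_CUBIC)[:600])
E
```

```text
hub [ 0.47  -0.076  0.036]
b1 [ 0.528 -0.075  0.018]
b2 [ 0.411 -0.081  0.018]
shaft [ 0.641 -0.047  0.1  ]
collar [ 0.639 -0.05   0.06 ]
bottle [0.719 0.119 0.09 ]
block [ 0.666 -0.202  0.03 ]
tray [ 0.544 -0.212  0.02 ]
lampR [ 0.813 -0.14   0.05 ]
lampRelbow [ 0.589 -0.302  0.3  ]
orange [0.393 0.016 0.02 ]
lampLjoint [0.267 0.176 0.3  ]
lampfoot [0.313 0.12  0.01 ]
```

View pics/crop1.png

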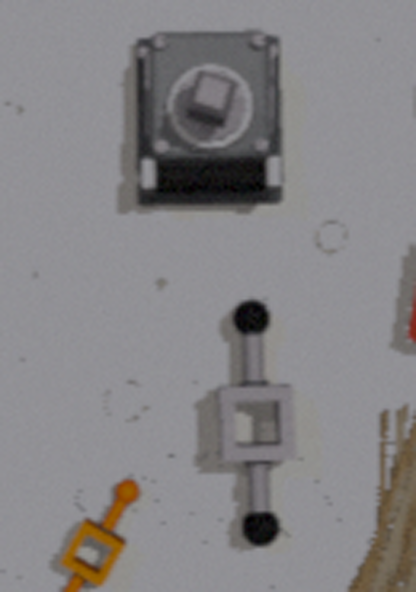

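View pics/crop2.png

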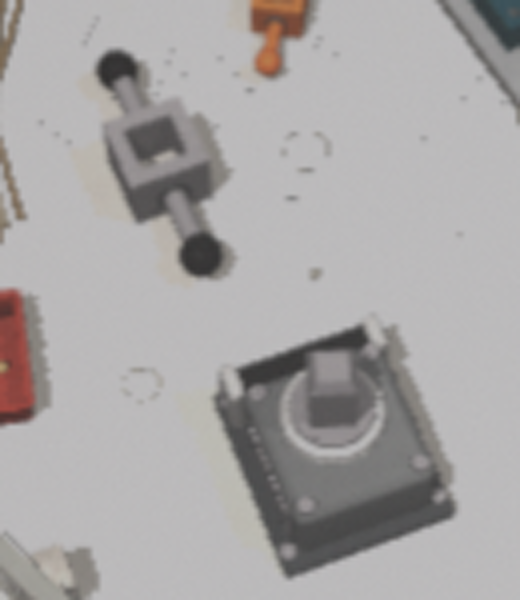

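```bash
cat >> h.py <<'E'
def ray(c,T,uv):
    p=px2w(c,T,uv,T[2,3]-1.0); d=p-T[:3,3]; return T[:3,3],d/np.linalg.norm(d)
def plane(c,T,a,b):
    o,d1=ray(c,T,a);_,d2=ray(c,T,b);n=np.cross(d1,d2);n/=np.linalg.norm(n);return n,n@o
def line3(c1,T1,a1,b1,c2,T2,a2,b2):
    n1,k1=plane(c1,T1,a1,b1);n2,k2=plane(c2,T2,a2,b2)
    d=np.cross(n1,n2);d/=np.linalg.norm(d)
    p=np.linalg.solve(np.array([n1,n2,d]),[k1,k2,0]);return p,d
E
python3 - <<'E'
from station import ctrl, eyes
from h import *
c1=eyes.camera("top");T1=cam_T(c1);c2=eyes.camera("scene");T2=cam_T(c2)
# right lamp lower arm
p,d=line3(c1,T1,(388,113),(540,222),c2,T2,(300,378),(140,225))
for z in [.05,.1,.15,.2,.25,.3,.35,.4]: print("R",(p+d*(z-p[2])/d[2]).round(3))
# left lamp lower arm
p,d=line3(c1,T1,(65,190),(152,460),c2,T2,(370,5),(505,92))
for x in [.25,.3,.4,.5,.6,.7,.8]: print("L",(p+d*(x-p[0])/d[0]).round(3))
print(w2px(c1,T1,(0.243,0.493,0.2)),w2px(c2,T2,(0.243,0.493,0.2)),w2px(c1,T1,(0.1,0.2,0.4)))
E
```

```text
R [ 0.81  -0.137  0.05 ]
R [ 0.764 -0.17   0.1  ]
R [ 0.718 -0.203  0.15 ]
R [ 0.672 -0.236  0.2  ]
R [ 0.626 -0.269  0.25 ]
R [ 0.58  -0.302  0.3  ]
R [ 0.534 -0.335  0.35 ]
R [ 0.488 -0.368  0.4  ]
L [0.25  0.135 0.357]
L [0.3   0.152 0.361]
L [0.4   0.188 0.368]
L [0.5   0.223 0.376]
L [0.6   0.259 0.383]
L [0.7   0.294 0.391]
L [0.8   0.33  0.398]
[-50.17622127 455.23814164] [490.95984352  19.27537484] [ 74.73176777 695.03763298]
```

Call:
jog_arm(
  moves=[
    [[0,0,40],[0,0,0],94],
    [[0,0,80],[0,0,0],94],
    [[0,0,120],[0,0,0],94],
    [[0,0,160],[0,0,0],94],
    [[0,0,200],[0,0,0],94],
  ],
)

```text
time_s: 0.77
ee_pos: [0.2428, 0.4929, 0.4076]
eef_rot: [3.141, 0.0, 2.684]
force: [-0.5, -0.2, 0.4]
grip_width: 0.0936
```

Call:
jog_arm(
  moves=[
    [[0,0,40],[0,0,0],94],
    [[0,0,80],[0,0,0],94],
    [[0,0,80],[0,0,0],94],
  ],
)

```text
time_s: 1.02
ee_pos: [0.243, 0.4932, 0.4936]
eef_rot: [3.13, 0.001, 2.684]
force: [-0.6, -0.2, 1.1]
grip_width: 0.0941
```

Call:
jog_arm(
  moves=[
    [[15,-36,0],[0,0,0.4],94],
    [[30,-72,0],[0,0,0.8],94],
    [[45,-108,0],[0,0,1.2],94],
    [[60,-144,0],[0,0,1.6],94],
    [[75,-180,0],[0,0,2.0],94],
  ],
)

```text
time_s: 1.43
ee_pos: [0.3182, 0.3116, 0.4854]
eef_rot: [3.141, 0.0, 2.861]
force: [1.6, 0.0, 1.8]
grip_width: 0.0937
```

Call:
jog_arm(
  moves=[
    [[15,-38,0],[0,0,0.4],94],
    [[30,-76,0],[0,0,0.8],94],
    [[45,-114,0],[0,0,1.2],94],
    [[60,-152,0],[0,0,1.6],94],
    [[75,-190,0],[0,0,2.0],94],
  ],
)

```text
time_s: 1.85
ee_pos: [0.3931, 0.1214, 0.4856]
eef_rot: [3.141, 0.001, 3.035]
force: [0.9, 1.6, 0.3]
grip_width: 0.0941
```

Call:
jog_arm(
  moves=[
    [[6,-40,0],[0,0,0.4],94],
    [[12,-80,0],[0,0,0.8],94],
    [[18,-120,0],[0,0,1.2],94],
    [[24,-160,0],[0,0,1.6],94],
    [[30,-195,0],[0,0,1.8],94],
  ],
)

```text
time_s: 2.27
ee_pos: [0.4227, -0.074, 0.4855]
eef_rot: [-3.141, 0.0, -3.092]
force: [1.6, 0.8, 1.3]
grip_width: 0.0936
```

Call:
jog_arm(
  moves=[
    [[0,0,-40],[0,0,0],94],
    [[0,0,-80],[0,0,0],94],
    [[0,0,-120],[0,0,0],94],
    [[0,0,-160],[0,0,0],94],
    [[0,0,-160],[0,0,0],94],
  ],
)

```text
time_s: 2.68
ee_pos: [0.4207, -0.0711, 0.3188]
eef_rot: [3.138, -0.01, -3.093]
force: [-0.6, -0.1, 0.2]
grip_width: 0.0937
```

Run:
```python
from station import ctrl, eyes
from h import *
o=ctrl.get_obs();c=eyes.camera("wrist");T=cam_T(c,o)
print(o['ee_pos'],o['eef_rot'],o['qpos'],o['time_s'])
cv2.imwrite("pics/w1.png",c["frame"][:,:,::-1])
for p in [(0.47,-.076,.036),(.528,-.075,.018),(.64,-.048,.1)]: print(w2px(c,T,p))
```

```text
[ 0.42073354 -0.07114004  0.31878134] [ 3.13839267 -0.01025042 -3.09344321] [-2.53387669e-01 -4.21401671e-02  1.64589191e+00  1.14119739e-05
  1.54857917e+00 -1.87231735e+00] 2.6833
[312.73726063 234.23130324]
[311.67951662 275.05290282]
[330.29148037 394.62782944]
```

View pics/w1.png

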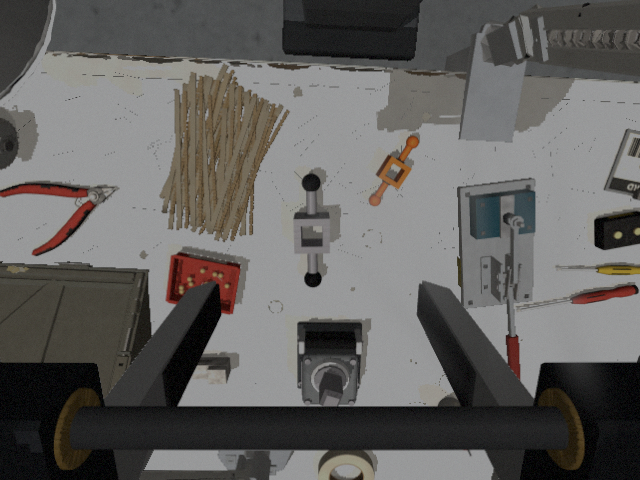

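Run:
```python
import cv2
im=cv2.imread("pics/w1.png")
a=cv2.resize(im[170:290,270:350],None,fx=5,fy=5,interpolation=cv2.INTER_CUBIC)
b=cv2.resize(im[310:410,285:375],None,fx=4.4,fy=5,interpolation=cv2.INTER_CUBIC)
import numpy as np
b=cv2.copyMakeBorder(b,0,600-b.shape[0],0,400-b.shape[1]if b.shape[1]<400 else 0,cv2.BORDER_CONSTANT)
cv2.imwrite("pics/w1c.png",np.hstack([a,b[:, :400]]))
```

```text
(no output)
```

View pics/w1c.png

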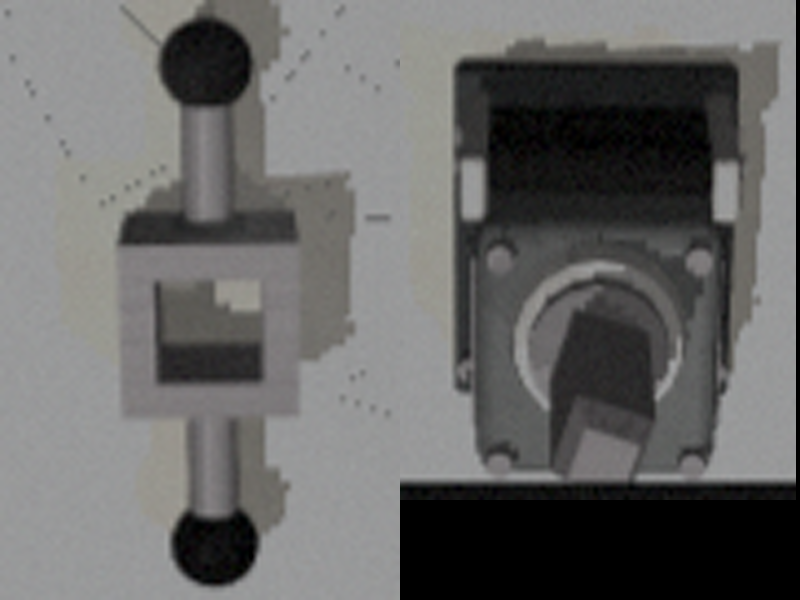

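Call:
jog_arm(
  moves=[
    [[40,0,-15],[0,0,0],94],
    [[80,0,-30],[0,0,0],94],
    [[120,20,-50],[0,0,0],94],
    [[130,20,-50],[0,0,0],94],
    [[130,20,-50],[0,0,0],94],
  ],
)

```text
time_s: 3.15
ee_pos: [0.556, -0.0507, 0.2761]
eef_rot: [3.141, 0.0, -3.092]
force: [-0.0, 1.0, -0.3]
grip_width: 0.0941
```

Run:
```python
from station import ctrl, eyes
from h import *
o0=dict(ee_pos=np.array([0.42073354,-0.07114004,0.31878134]),eef_rot=np.array([3.13839267,-0.01025042,-3.09344321]))
c=eyes.camera("wrist");T=cam_T(c,o0)
f=lambda x,y:(270+(x+.5)/5-.5,170+(y+.5)/5-.5)
P=[px2w(c,T,f(*q),.036) for q in [(118,243),(299,240),(299,414),(123,417)]]
print(np.round(P,4),np.mean(P,0)); B=[px2w(c,T,f(*q),.018) for q in [(206,62),(215,545)]];print(np.round(B,4),np.mean(B,0))
d=B[1]-B[0];print(np.degrees(np.arctan2(d[1],d[0])),np.linalg.norm(d))
for i,j in [(0,3),(1,2)]:
    d=P[j]-P[i];print(np.degrees(np.arctan2(d[1],d[0])),np.linalg.norm(d))
for i,j in [(0,1),(3,2)]:
    d=P[j]-P[i];print(np.degrees(np.arctan2(d[1],d[0]))+0,np.linalg.norm(d))
o=ctrl.get_obs();c=eyes.camera("wrist");
print(repr(o['ee_pos']),repr(o['eef_rot']))
im=c["frame"][:,:,::-1];cv2.imwrite("pics/w2.png",im)
u,v=w2px(c,cam_T(c,o),(.64,-.048,.08));u=int(u);v=int(v);print(u,v)
cv2.imwrite("pics/w2c.png",cv2.resize(im[v-60:v+60,u-75:u+75],None,fx=5,fy=5,interpolation=cv2.INTER_CUBIC))
```

```text
[[ 0.4518 -0.0993  0.036 ]
 [ 0.4492 -0.0577  0.036 ]
 [ 0.4914 -0.0554  0.036 ]
 [ 0.494  -0.0969  0.036 ]] [ 0.4716066  -0.07732186  0.036     ]
[[ 0.4118 -0.081   0.018 ]
 [ 0.5327 -0.0737  0.018 ]] [ 0.47223653 -0.07732341  0.018     ]
3.4743567722056756 0.12110232507872665
3.32781905709885 0.04225386997974604
3.131168246451182 0.04222690215133031
93.64703619961159 0.041751706333132785
93.68562671803554 0.04160693858998264
array([ 0.55476528, -0.05125719,  0.27703824]) array([-3.14130333e+00,  1.21488104e-03, -3.09201670e+00])
318 290
```

View pics/w2c.png

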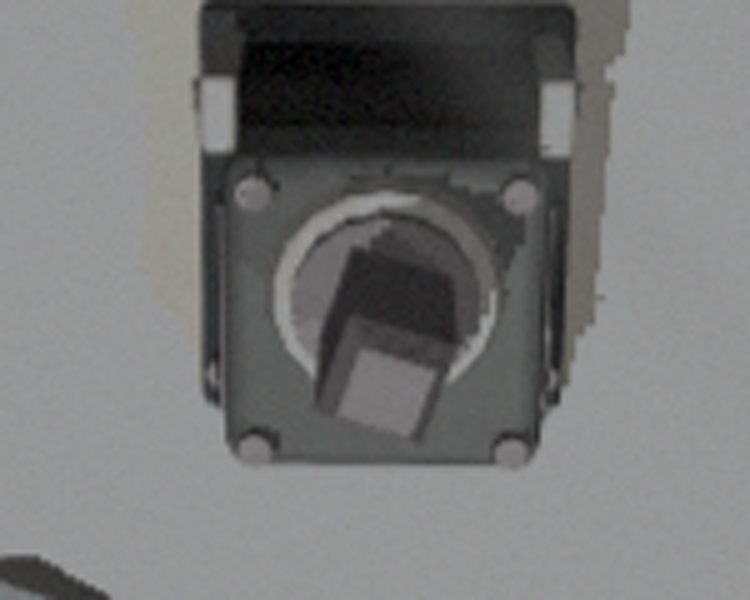

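```bash
python3 - <<'E'
from station import ctrl, eyes
from h import *
o=ctrl.get_obs();c=eyes.camera("wrist");T=cam_T(c,dict(ee_pos=np.array([ 0.55476528,-0.05125719,0.27703824]),eef_rot=np.array([-3.14130333,.00121488,-3.09201670])))
f=lambda x,y:(318-75+(x+.5)/5-.5,290-60+(y+.5)/5-.5)
def rep(n,C,z):
    P=np.array([px2w(c,T,f(*q),z) for q in C]);print(n,P.mean(0).round(4))
    for i in range(4):
        d=P[(i+1)%4]-P[i];print("  ",np.degrees(np.arctan2(d[1],d[0])).round(1),np.linalg.norm(d).round(4))
rep("end",[(361,348),(444,367),(416,438),(336,410)],.1)
rep("shoulder",[(349,314),(455,343),(420,441),(316,404)],.094)
rep("screws53",[(253,193),(519,195),(512,451),(257,447)],.053)
for z,q in[(.06,(357,250)),(.06,(454,276))]: print(px2w(c,T,f(*q),z))
E
python3 - <<'E'
import cv2
im=cv2.imread("pics/w2.png")[285:325,297:343]
cv2.imwrite("pics/w2d.png",cv2.resize(im,None,fx=15,fy=15,interpolation=cv2.INTER_CUBIC))
E
```

```text
end [ 0.6489 -0.0462  0.1   ]
   78.7 0.0162
   -16.5 0.0159
   -108.4 0.0164
   162.4 0.0138
shoulder [ 0.6488 -0.047   0.094 ]
   76.2 0.0212
   -14.7 0.0219
   -108.7 0.0217
   164.0 0.0201
screws53 [ 0.6567 -0.0465  0.053 ]
   92.3 0.0556
   2.5 0.0596
   -88.2 0.0555
   -177.4 0.0591
[ 0.63702186 -0.05331051  0.06      ]
[ 0.64186163 -0.03288635  0.06      ]
```

View pics/w2d.png

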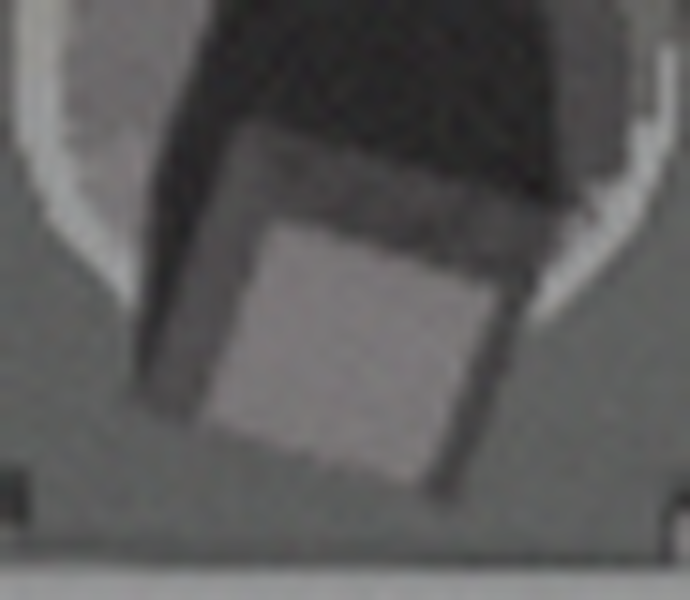

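Run:
```python
from station import ctrl, eyes
from h import *
c=eyes.camera("wrist");T=cam_T(c,dict(ee_pos=np.array([ 0.55476528,-0.05125719,0.27703824]),eef_rot=np.array([-3.14130333,.00121488,-3.09201670])))
f=lambda x,y:(297+(x+.5)/15-.5,285+(y+.5)/15-.5)
from scipy.optimize import least_squares
obs=[((268,217),7.5,.1,(-1,-1)),((498,290),7.5,.1,(-1,1)),((432,488),7.5,.1,(1,1)),((205,415),7.5,.1,(1,-1)),((235,122),11,.094,(-1,-1)),((558,210),11,.094,(-1,1)),((142,405),11,.094,(1,-1)),((440,500),11,.094,(1,1))]
def model(x):
    a=x[2];r=[]
    for q,h,z,s in obs:
        l=np.array(s)*h/1000
        p=(x[0]+np.cos(a)*l[0]-np.sin(a)*l[1],x[1]+np.sin(a)*l[0]+np.cos(a)*l[1],z)
        r+=list(w2px(c,T,p)-f(*q))
    return np.array(r)
s=least_squares(model,[.649,-.046,-.25]);print(s.x,np.degrees(s.x[2]),s.fun.round(2))
t=eyes.camera("top");Tt=cam_T(t)
# crop1 coords /3.2
g=lambda x,y:(270+(x+.5)/3.2-.5,165+(y+.5)/3.2-.5)
print(px2w(t,Tt,g(213,92),.1), px2w(t,Tt,g(211,105),.06),"hub top",px2w(t,Tt,g(256,424),.036))
im=t["frame"][:,:,::-1];cv2.imwrite("pics/t2.png",cv2.resize(im[170:235,300:370],None,fx=9,fy=9,interpolation=cv2.INTER_CUBIC))
u,v=w2px(t,Tt,(s.x[0],s.x[1],.1));print((u-300)*9,(v-170)*9)
```

```text
[ 0.64924887 -0.04687636 -0.26662858] -15.276692122885146 [ 0.22 -0.   -0.07 -0.39 -0.64 -0.06 -0.41  0.42  0.12 -0.6   0.38  0.06
 -0.61  0.31  1.02  0.3 ]
[ 0.64746429 -0.04754521  0.1       ] [ 0.64722536 -0.0473267   0.06      ] hub top [ 0.46969032 -0.07680093  0.036     ]
322.62891689799807 201.27496979973267
```

View pics/t2.png

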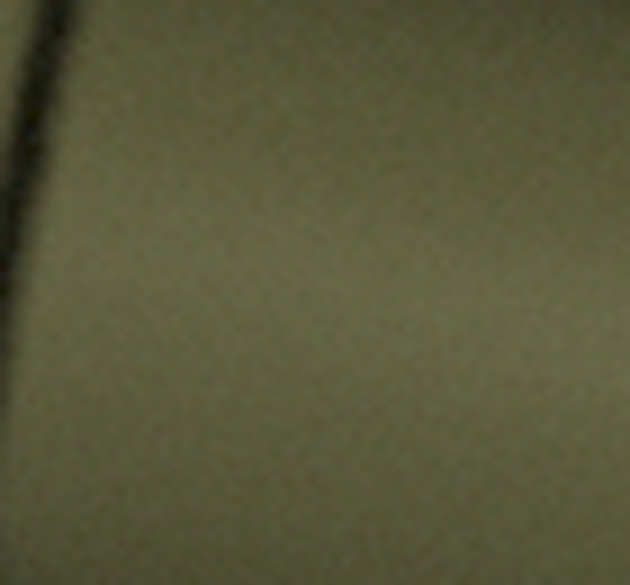

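Call:
jog_arm(
  moves=[
    [[-30,-10,-25],[0,0,0.1],94],
    [[-60,-20,-50],[0,0,0.1],94],
    [[-83,-26,-80],[0,0,0.1],94],
    [[-83,-26,-118],[0,0,0.1],94],
    [[-83,-26,-155],[0,0,0.1],94],
  ],
)

```text
time_s: 3.82
ee_pos: [0.4695, -0.0784, 0.1213]
eef_rot: [-3.14, 0.004, -3.086]
force: [1.3, -1.1, -0.8]
grip_width: 0.094
```

Call:
jog_arm(
  moves=[
    [[0,0,-20],[0,0,0],94],
    [[0,0,-40],[0,0,0],94],
    [[0,0,-50],[0,0,0],94],
    [[0,0,-50],[0,0,0],94],
  ],
)

```text
time_s: 4.15
ee_pos: [0.4694, -0.0778, 0.0698]
eef_rot: [3.141, -0.001, -3.085]
force: [0.0, 0.9, -0.2]
grip_width: 0.0937
```

Run:
```python
from station import ctrl, eyes
from h import *
o=ctrl.get_obs();c=eyes.camera("wrist");T=cam_T(c,o)
print(o['ee_pos'],o['eef_rot'])
im=c["frame"][:,:,::-1];cv2.imwrite("pics/w3.png",im)
print(w2px(c,T,(.472,-.0773,.036)))
```

```text
[ 0.46939418 -0.07775794  0.06979206] [ 3.14116653e+00 -1.47314708e-03 -3.08498067e+00]
[321.27252034 274.9529241 ]
```

View pics/w3.png

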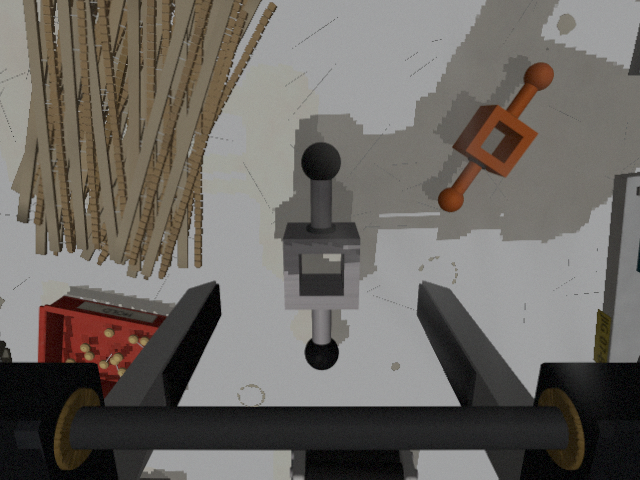

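Call:
jog_arm(
  moves=[
    [[3,0,-25],[0,0,0],94],
    [[3,0,-50],[0,0,0],94],
    [[3,0,-62],[0,0,0],94],
    [[3,0,-62],[0,0,0],94],
  ],
  squeeze=25,
)

```text
time_s: 4.53
ee_pos: [0.4728, -0.0776, 0.0079]
eef_rot: [3.141, -0.001, -3.085]
force: [-0.8, 0.4, -0.2]
grip_width: 0.0941
```

Call:
jog_arm(
  moves=[
    [[0,0,0],[0,0,0],30],
    [[0,0,0],[0,0,0],30],
    [[0,0,0],[0,0,0],30],
    [[0,0,0],[0,0,0],30],
    [[0,0,0],[0,0,0],30],
  ],
)

```text
time_s: 4.95
ee_pos: [0.4735, -0.0777, 0.0092]
eef_rot: [-3.141, 0.001, -3.085]
force: [-0.3, -0.5, 1.2]
grip_width: 0.064
```

Call:
jog_arm(
  moves=[
    [[0,0,0],[0,0,0],30],
    [[0,0,0],[0,0,0],30],
    [[0,0,0],[0,0,0],30],
  ],
)

```text
time_s: 5.2
ee_pos: [0.4731, -0.0776, 0.0085]
eef_rot: [3.142, 0.0, -3.085]
force: [-0.1, 3.2, 1.3]
grip_width: 0.0443
```

Call:
jog_arm(
  moves=[
    [[0,0,0],[0,0,0],30],
    [[0,0,0],[0,0,0],30],
    [[0,0,0],[0,0,0],30],
  ],
)

```text
time_s: 5.45
ee_pos: [0.4731, -0.0775, 0.0085]
eef_rot: [3.141, 0.0, -3.084]
force: [-1.3, 2.3, 3.1]
grip_width: 0.0416
```

Call:
jog_arm(
  moves=[
    [[0,0,20],[0,0,0],30],
    [[0,0,60],[0,0,0],30],
    [[0,0,100],[0,0,0],30],
    [[0,0,135],[0,0,0],30],
    [[0,0,135],[0,0,0],30],
  ],
)

```text
time_s: 5.87
ee_pos: [0.4755, -0.0783, 0.1496]
eef_rot: [-3.139, 0.009, -3.084]
force: [0.3, -0.2, -1.9]
grip_width: 0.042
```

Run:
```python
from station import ctrl, eyes
from h import *
o=ctrl.get_obs();c=eyes.camera("wrist");T=cam_T(c,o)
print(o['ee_pos'],o['eef_rot'],o['grip_width'],o['force'])
im=c["frame"][:,:,::-1];cv2.imwrite("pics/w4.png",im)
```

```text
[ 0.4754866  -0.07831288  0.14959617] [-3.13866771  0.00887775 -3.0844579 ] 0.04195372099412289 [ 0.28362868 -0.23689008 -1.87190395]
```

View pics/w4.png

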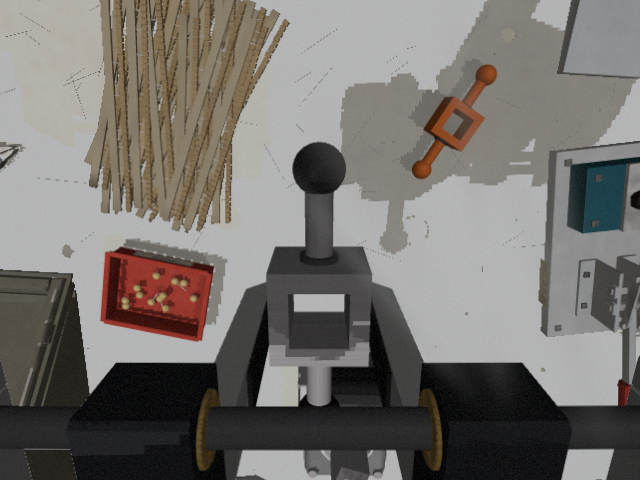

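Run:
```python
import cv2
im=cv2.imread("pics/w4.png")[235:375,260:380]
cv2.imwrite("pics/w4c.png",cv2.resize(im,None,fx=4.2,fy=4.2,interpolation=cv2.INTER_CUBIC))
```

```text
(no output)
```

View pics/w4c.png

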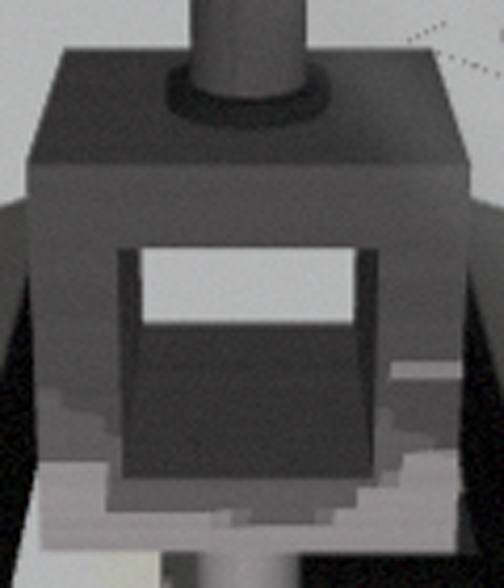

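Run:
```python
from station import ctrl, eyes
from h import *
c=eyes.camera("wrist");H=c['hand_eye']
f=lambda x,y:(260+(x+.5)/4.2-.5,235+(y+.5)/4.2-.5)
from scipy.optimize import least_squares
ob=[((28,165),21,36,(1,-1)),((470,165),21,36,(1,1)),((457,550),21,36,(-1,1)),((40,550),21,36,(-1,-1)),
((119,249),12.5,36,(1,-1)),((380,249),12.5,36,(1,1)),((373,478),12.5,36,(-1,1)),((123,478),12.5,36,(-1,-1)),
((65,48),21,0,(1,-1)),((432,48),21,0,(1,1)),((142,249),12.5,0,(9,9))]
def m(x):
    Rm=R.from_rotvec(x[3:6]).as_matrix();r=[]
    for q,h,z,s in ob[:10]:
        p=Rm@np.array([s[0]*h/1e3,s[1]*h/1e3,(18-z)/1e3])+x[:3]
        r+=list(w2px(c,H,p)-f(*q))
    return np.array(r)
s=least_squares(m,[0,0,-.0095,0,0,0]);print((s.x[:3]*1e3).round(2),np.degrees(s.x[3:]).round(2),s.fun.round(1))
```

```text
[ 1.1  -1.09 -8.69] [ 0.12 -0.01  0.14] [-0.3  0.1  0.4  0.2 -0.4  0.2  0.4  0.2 -0.1 -0.2 -0.1 -0.2  0.1 -0.1
  0.2 -0.2 -0.1 -0.   0.   0.1]
```

Call:
jog_arm(
  moves=[
    [[36,6,0],[0,0,-0.8],30],
    [[72,12,0],[0,0,-1.6],30],
    [[108,18,0],[0,0,-2.4],30],
    [[144,24,0],[0,0,-3.2],30],
    [[177,30,0],[0,0,-3.7],30],
  ],
)

```text
time_s: 6.38
ee_pos: [0.6509, -0.0471, 0.1401]
eef_rot: [-3.141, -0.004, 2.872]
force: [0.1, -1.2, -2.8]
grip_width: 0.0417
```

Call:
jog_arm(
  moves=[
    [[0,0,-10],[0,0,0],30],
    [[0,0,-20],[0,0,0],30],
    [[0,0,-20],[0,0,0],30],
  ],
)

```text
time_s: 6.63
ee_pos: [0.6477, -0.0475, 0.1183]
eef_rot: [-3.14, -0.008, 2.876]
force: [-1.0, 0.6, -3.6]
grip_width: 0.0416
```

Run:
```python
from station import ctrl, eyes
from h import *
o=ctrl.get_obs();c=eyes.camera("wrist");T=cam_T(c,o)
print(o['ee_pos'],o['eef_rot'],np.degrees(o['eef_rot'][2]),o['grip_width'],o['force'])
im=c["frame"][:,:,::-1];cv2.imwrite("pics/w5.png",im)
cv2.imwrite("pics/w5c.png",cv2.resize(im[240:375,255:385],None,fx=4.4,fy=4.4,interpolation=cv2.INTER_CUBIC))
s=eyes.camera("scene");im=s["frame"][:,:,::-1];cv2.imwrite("pics/s5.png",cv2.resize(im[200:350,240:400],None,fx=4,fy=4,interpolation=cv2.INTER_CUBIC))
```

```text
[ 0.64771751 -0.04749925  0.11825896] [-3.14038285 -0.00763588  2.87634149] 164.8022280764606 0.04160143281754469 [-0.97879906  0.64501301 -3.57389218]
```

View pics/w5c.png

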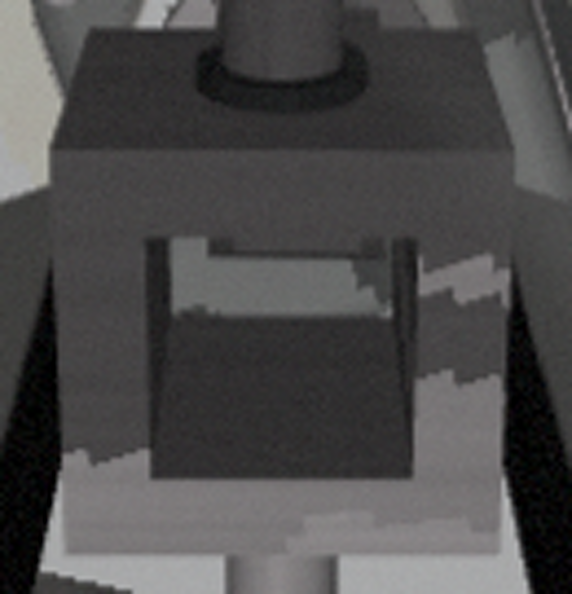

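View pics/s5.png

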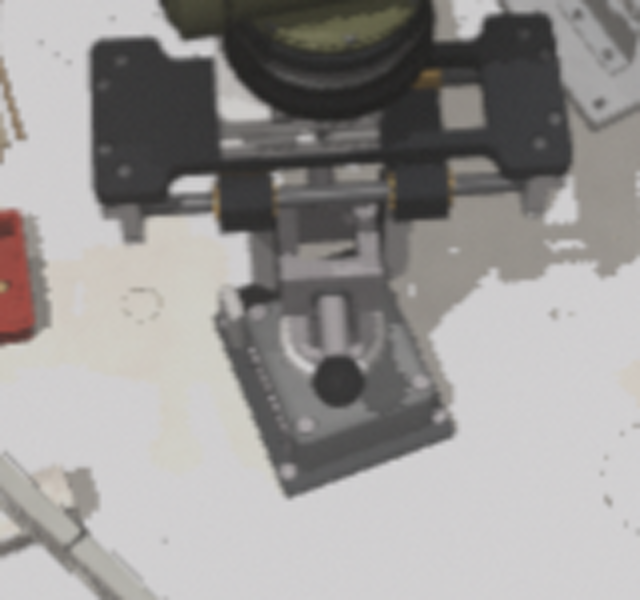

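Call:
jog_arm(
  moves=[
    [[0,0,0],[0,0,0],30],
    [[0,0,0],[0,0,0],30],
  ],
)

```text
time_s: 6.9
ee_pos: [0.6499, -0.0479, 0.1243]
eef_rot: [3.141, 0.001, 2.876]
force: [-0.2, 0.0, -2.7]
grip_width: 0.0417
```

Call:
jog_arm(
  moves=[
    [[0,0,-6],[0,0,0],30],
    [[0,0,-12],[0,0,0],30],
    [[0,0,-17],[0,0,0],30],
    [[0,0,-22],[0,0,0],30],
    [[0,0,-22],[0,0,0],30],
  ],
)

```text
time_s: 7.32
ee_pos: [0.6496, -0.0475, 0.0999]
eef_rot: [-3.142, -0.002, 2.876]
force: [-1.1, 0.4, -3.8]
grip_width: 0.0418
```

Call:
jog_arm(
  moves=[
    [[0,0,-3],[0,0,0],30],
    [[0,0,-6],[0,0,0],30],
    [[0,0,-9],[0,0,0],30],
    [[0,0,-12],[0,0,0],30],
    [[0,0,-12],[0,0,0],30],
  ],
)

```text
time_s: 7.73
ee_pos: [0.6499, -0.0475, 0.0887]
eef_rot: [3.142, -0.001, 2.876]
force: [-0.5, 1.4, -3.2]
grip_width: 0.0418
```

Run:
```python
from station import ctrl, eyes
from h import *
o=ctrl.get_obs();c=eyes.camera("wrist");T=cam_T(c,o)
print(o['ee_pos'],o['eef_rot'],o['grip_width'],o['force'],o['moment'])
im=c["frame"][:,:,::-1]
cv2.imwrite("pics/w6c.png",cv2.resize(im[240:375,255:385],None,fx=4.4,fy=4.4,interpolation=cv2.INTER_CUBIC))
```

```text
[ 0.64987557 -0.0475476   0.08872486] [ 3.14157920e+00 -7.47596649e-04  2.87575930e+00] 0.04182077033165791 [-0.50789715  1.4015456  -3.15044446] [ 0.15899115 -0.009156   -0.05069425]
```

View pics/w6c.png

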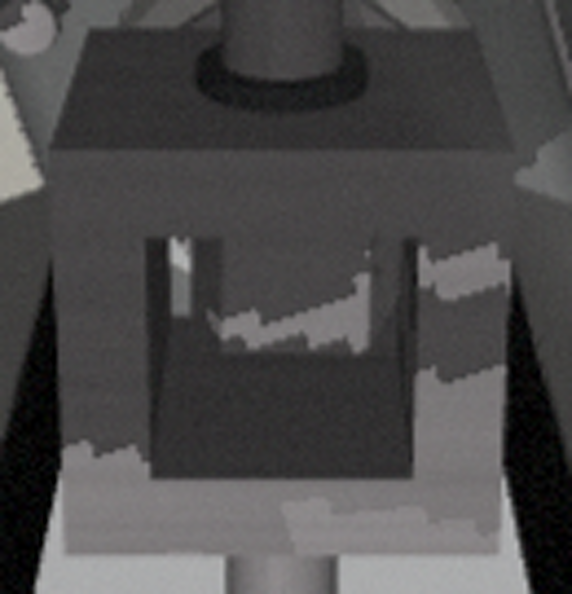

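The shaft end shows inside the bore and is square to it, about 1 mm to the right (+y). I'll nudge it that way and carry on down.

Call:
jog_arm(
  moves=[
    [[0,0.5,-3],[0,0,0],30],
    [[0,1,-6],[0,0,0],30],
    [[0,1,-9],[0,0,0],30],
    [[0,1,-12],[0,0,0],30],
    [[0,1,-15],[0,0,0],30],
  ],
)

```text
time_s: 8.2
ee_pos: [0.65, -0.0467, 0.074]
eef_rot: [-3.141, -0.0, 2.876]
force: [1.0, -0.4, -3.2]
grip_width: 0.0418
```

Call:
jog_arm(
  moves=[
    [[0,0,-2],[0,0,0],30],
    [[0,0,-4],[0,0,0],30],
    [[0,0,-4],[0,0,0],30],
  ],
)

```text
time_s: 8.45
ee_pos: [0.6499, -0.0466, 0.0699]
eef_rot: [-3.141, -0.001, 2.876]
force: [0.4, 0.3, -3.3]
grip_width: 0.0416
```

Call:
jog_arm(
  moves=[
    [[0,0,-1],[0,0,0],30],
    [[0,0,-2],[0,0,0],30],
    [[0,0,-2],[0,0,0],30],
  ],
)

```text
time_s: 8.7
ee_pos: [0.6502, -0.0466, 0.0686]
eef_rot: [3.142, 0.0, 2.876]
force: [0.4, -1.3, -2.8]
grip_width: 0.042
```

Call:
jog_arm(
  moves=[
    [[0,0,-1],[0,0,0],30],
    [[0,0,-2],[0,0,0],30],
    [[0,0,-2],[0,0,0],30],
  ],
)

```text
time_s: 8.95
ee_pos: [0.6504, -0.0467, 0.0685]
eef_rot: [3.142, 0.001, 2.876]
force: [-7.3, 1.3, 14.0]
grip_width: 0.042
```

It's seated: z stopped at 0.0685 with a 17 N rise. Now I'll relieve the press and open.

Call:
jog_arm(
  moves=[
    [[0,0,1.5],[0,0,0],42],
    [[0,0,1.5],[0,0,0],60],
    [[0,0,1.5],[0,0,0],75],
    [[0,0,1.5],[0,0,0],90],
    [[0,0,1.5],[0,0,0],90],
  ],
)

```text
time_s: 9.37
ee_pos: [0.6501, -0.0467, 0.0679]
eef_rot: [-3.142, 0.0, 2.876]
force: [0.2, 0.3, 0.2]
grip_width: 0.0653
```

Call:
jog_arm(
  moves=[
    [[0,0,0],[0,0,0],90],
    [[0,0,0],[0,0,0],90],
    [[0,0,0],[0,0,0],90],
    [[0,0,0],[0,0,0],90],
  ],
)

```text
time_s: 9.7
ee_pos: [0.6501, -0.0466, 0.0679]
eef_rot: [3.142, -0.0, 2.876]
force: [0.5, 0.8, -0.6]
grip_width: 0.0892
```

Run:
```python
from station import ctrl, eyes
from h import *
o=ctrl.get_obs();c=eyes.camera("wrist")
print(o['ee_pos'],o['eef_rot'],o['grip_width'],o['force'],o['moment'])
im=c["frame"][:,:,::-1];cv2.imwrite("pics/w7.png",im)
```

```text
[ 0.65009757 -0.04662303  0.0679222 ] [ 3.14158165e+00 -4.64124349e-06  2.87579028e+00] 0.08923465677954105 [ 0.49370979  0.79956199 -0.60706752] [-0.02039122 -0.03577583 -0.03903722]
```

View pics/w7.png

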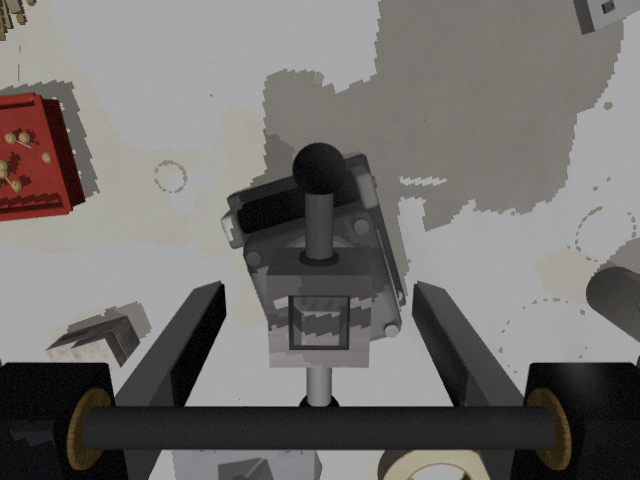

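The fingers are open and clear, and the shaft end stands up in the bore. I'll lift straight up and check.

Call:
jog_arm(
  moves=[
    [[0,0,30],[0,0,0],90],
    [[0,0,70],[0,0,0],90],
    [[0,0,110],[0,0,0],90],
    [[0,0,150],[0,0,0],90],
    [[0,0,190],[0,0,0],90],
  ],
)

```text
time_s: 10.17
ee_pos: [0.6497, -0.0466, 0.2601]
eef_rot: [3.142, 0.0, 2.876]
force: [0.1, -0.1, -0.5]
grip_width: 0.0902
```

Call:
jog_arm(
  moves=[
    [[-40,0,0],[0,0,0],90],
    [[-80,0,0],[0,0,0],90],
    [[-80,0,0],[0,0,0],90],
    [[-80,0,0],[0,0,0],90],
  ],
)

```text
time_s: 10.5
ee_pos: [0.5688, -0.0466, 0.2585]
eef_rot: [3.142, 0.0, 2.876]
force: [0.7, -0.9, 0.4]
grip_width: 0.0899
```

Run:
```python
from station import ctrl, eyes
from h import *
o=ctrl.get_obs();c=eyes.camera("wrist");T=cam_T(c,o)
print(repr(o['ee_pos']),repr(o['eef_rot']),o['joint_vel'].round(3))
im=c["frame"][:,:,::-1];cv2.imwrite("pics/w8.png",im)
u,v=w2px(c,T,(.6495,-.047,.09)).astype(int);print(u,v)
a=cv2.resize(im[v-60:v+60,u-40:u+40],None,fx=5,fy=5,interpolation=cv2.INTER_CUBIC)
s=eyes.camera("scene");im=s["frame"][:,:,::-1];b=cv2.resize(im[220:340,280:360],None,fx=5,fy=5,interpolation=cv2.INTER_CUBIC)
cv2.imwrite("pics/fin.png",np.hstack([a,b]))
```

```text
array([ 0.56876282, -0.04659999,  0.2585191 ]) array([3.14156046e+00, 3.14397827e-04, 2.87553801e+00]) [ 0.004  0.056 -0.093  0.002  0.004  0.003]
342 295
```

View pics/fin.png

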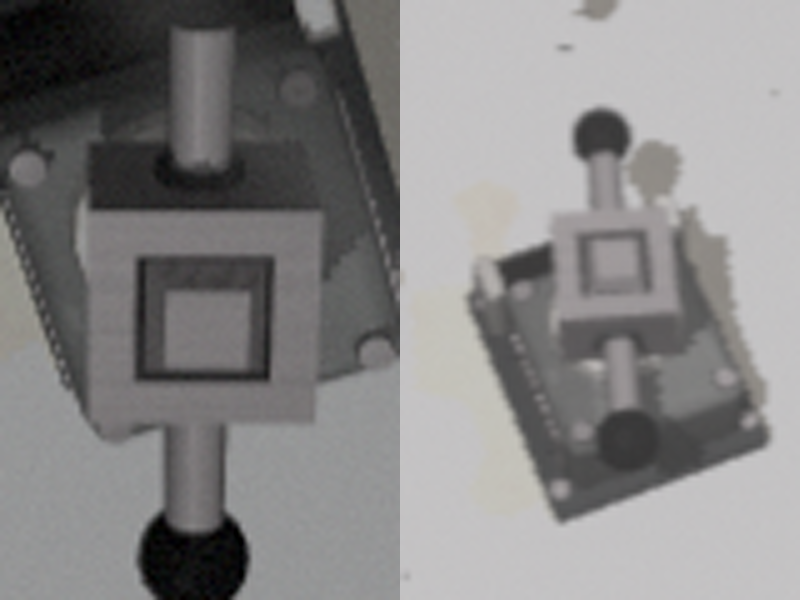

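Run:
```python
from station import ctrl, eyes
from h import *
from scipy.optimize import least_squares
c=eyes.camera("wrist");T=cam_T(c,dict(ee_pos=np.array([0.56876282,-0.04659999,0.2585191]),eef_rot=np.array([3.14156046,3.144e-4,2.87553801])))
s=eyes.camera("scene");S=cam_T(s)
f=lambda x,y:(342-40+(x+.5)/5-.5,295-60+(y+.5)/5-.5); g=lambda x,y:(280+(x+.5)/5-.5,220+(y+.5)/5-.5)
W=[(90,211),(322,211),(316,423),(93,423)]; G=[(678,216),(550,213),(556,320),(682,318)]
sg=[(-1,-1),(-1,1),(1,1),(1,-1)]
def corner(x,k):
    a=x[3];l=np.array(sg[k])*.021;Rm=R.from_rotvec([x[4],x[5],0]).as_matrix()@R.from_euler('z',a).as_matrix();return x[:3]+Rm@[l[0],l[1],0]
for nm,sets in [("wrist",[(c,T,f,W,[0,1,2,3])])]:
    def m(x): return np.concatenate([w2px(cc,TT,corner(x,k))-ff(*q) for cc,TT,ff,Q,ks in sets for q,k in zip(Q,ks)])
    r=least_squares(lambda x:m(np.r_[x,0,0]),[.65,-.047,.096,-.26]);print(nm,r.x.round(4),np.degrees(r.x[3]),r.fun.round(1))
# scene: predicted hub top centre seated vs observed centre
print(w2px(s,S,(.6500,-.0466,.096)),g(616-400,267), w2px(s,S,(.6500,-.0466,.102)))
```

```text
wrist [ 0.6508 -0.0469  0.0927 -0.2613] -14.970409431983263 [-0.   0.3  0.2  0.1  0.2 -0.3 -0.4 -0.1]
[322.41506196 273.00278924] (322.8, 273.0) [322.41516327 271.49929075]
```

```bash
python3 -c "
from station import ctrl
print(ctrl.hand_in())"
```

```text
the job is handed in; nothing more can be done
None
```

I picked up the steel handle by its hub, turned it about -18.5° to match the shaft, lowered it onto the collar and let go. I then backed off and handed the job in at about 10.5 s of the 48 s. No verdict is reported.

- **Seating:** going down, the hub stopped at TCP z = 0.0685 m, the height expected on the collar. The wrist force rose by about 17 N there.
- **Height in the final pictures:** the scene picture shows the top of the hub within 0.5 px of where it should be when seated (0.096 m). The wrist-picture fit put it at 0.093 m, about 3 mm lower. I read that as fit error, because depth from a single view is weak and the hub cannot sit below the collar.
- **Position and turn:** the wrist fit put the hub at (0.6508, -0.0469), against (0.6492, -0.0469) measured earlier for the shaft axis. The hub's yaw is -15.0°, against -15.3° for the shaft. The two shaft measurements (wrist and top cameras) differed by about 2 mm in x; the hub showed the same shift.
- **Level:** I did not measure the tilt after letting go. The wrist fit assumed the hub was level and matched its corners to within 0.4 px.
- **Surroundings:** the path kept clear of the tray, bottle, block and orange look-alike, and there were no unexpected contact forces. I did not re-measure their positions at the end. The gripper is open and well clear of everything.

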